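# Put the portion cups away in the sweet counter's caddy

### The arm

A 6-joint arm with a two-finger parallel gripper is mounted at the origin on the work surface. World frame = base frame: x ahead of the robot, y to its left, z up, the work surface at z = 0. Lengths are in m, angles in rad, forces in N, time in s.
With the tool pointing down it reaches from about 0.25 to 0.725 m from the base axis. Payload 4 kg.
Tool frame: the origin (TCP) lies midway between the tips of the shut fingers; the grasp point (between the pads) lies 19 mm behind it; z points along the fingers, y is the line along which they close (so a half turn about z gives the same grasp; the last joint's range is limited). The gripper opens to 85 mm and grips with 20 to 120 N. Pads are 22 mm wide; open, the fingers measure 114 mm over their backs; the gripper's body (76 mm by 85 mm) begins 54 mm behind the grasp point. The pads swing forward as they close: fully open they stand 13 mm farther back than shut.
Start: joints at [-1.229, 0.241, 0.005, 1.335, 0, 1.571], TCP at [0.168, -0.471, 0.231] pointing down, gripper open.
Joint ranges: [-2.72, 2.72], [-1.05, 1.87], [-1.09, 1.28], [-1.99, 2.15], [-1.42, 1.44], [-3.14, 3.14]. Speed limits (rad/s): [2.79, 2.79, 3.14, 3.14, 3.14, 3.14].

### API

Orientations are given as a unit quaternion [x, y, z, w].
In Python, from workcell import get_obs, imaging, workorder gives the robot as it stands.
- The arm moves only by the shell command python3 -m jog 'ROWS'. ROWS is a JSON list of rows, 1 to 10 of them, each of 7 numbers: a rotation vector rx, ry, rz in rad, then dx, dy, dz in m, then the finger opening in m; each row is the pose to reach, as a shift and turn from the pose commanded when the command began, along the tool's axes at that moment; what a row does not reach only later rows make up. A row lasts 1/8 s, in which the tool goes at most 0.0625 m and 0.188 rad, less where a joint would pass 70% of its speed; a pose out of reach is approached as far as the arm can. The fingers move at their own pace and stop on an object; the grip force is fixed at half the most. Time passes only in rows, so rows that do not move let the fingers close. It prints the time, the measured TCP pose, the force, the opening and the grip force at its end.
- get_obs(): the state, without advancing time (a new reading comes with each control period).
- imaging.camera(name): name is "scene" or "side" or "wrist"; returns (picture, depth): 420x560x3 uint8, red, green, blue; 420x560 float32, m along the optical axis (not along the pixel's ray), 0 where there is no reading.
- imaging.calibration(name): a dict with "mtx" (3x3 intrinsics, pixels), "R" (3x3) and "t" (3): a world point X has camera coordinates R X + t. Camera axes: x right, y down, z forward; pixel columns grow to the right and rows downward; lengths in m; the calibration is good to about 2 mm. A picture is of the moment at which its call begins: read the wrist's pose just before it. calibration takes no time and is no camera call; for the wrist camera it gives the pose at the moment of the call.
- workorder.job_done(): hands the job in; it is judged then, once.
The state is a dict: "clock": time; "joint_pos": joint angles; "joint_vel": joint speeds; "tau": joint torques, N m; "eef_pos": TCP position; "tool_rot": TCP orientation; "ft_force": force on the tool from outside, world axes, zero at the start; "ft_torque": the same for the moment, N m; "grip_width": finger opening in m; "grasp_force": force on a finger pad.
Only numpy, scipy, OpenCV 4.12 (cv2) and the standard library are available. Lean on these libraries where they do the work, as an engineer would, in place of code of your own. Each camera call takes 0.05 s, during which the arm holds its last target. There are 200 camera calls.

### The job

Put the portion cups away: push the caddy's clear cover right back to its stop, nest the steel cup upright in the copper cup that stands in the caddy and the blue cup in the steel one, then pull the cover fully shut over them. Set the cups down rather than dropping them, do not knock or lean on the shelf above the caddy, and leave the other goods on the counter and the shelf standing where they are.

Things in the scene. Friction and masses are not known exactly. Their poses are not given: they have to be found in the camera images.
- caddy: Fixed wooden caddy. Origin on the counter under the compartment's centre; z up, x = the way the cover opens (away from the robot), y across. Compartment inside: x -67 to 67, y -75 to 75 mm, floor at z 16, wall tops 104 mm. Outside: x -75 to 75 mm, base on to x 225, y -83 to 83. Runners at y +-79 mm (top z 112), x -75 to 225; posts at x 217, y +-79 carry the shelf.
- glass_shelf: Clear shelf over the open cover's place; caddy's origin and axes. x 77 to 228, y -92 to 92 mm; z 258 to 266. Front edge: white price rail, x 77 to 83, z 236 to 272 mm. The fully open cover's tab stands under it, 13 mm behind the rail's front face (tab centre): no room for an upright gripper; lean the tool 40 to 45 degrees, fingers pointing forward (+x) and down, gripper body towards the robot.
- cover (a joint): Cover's slide along the caddy's +x: 0 = shut over the compartment, 0.130 m = fully open at its stop. It stays where it is left (sliding friction about 2.5 N). Cover: clear plate 148 x 148 x 6 mm with a white border, from z 105 to 111 mm; it starts shut or up to 45 mm open.
- cover_tab (a point): Centre of the top of the cover's orange grip tab (moves with the cover): an upright block 16 mm along x, 14 mm across y, rising 44 mm above the cover's top (top at z 155 mm). In the caddy frame at x = -40 mm + opening, y = 0.
- big_cup: Loose copper cup standing in the compartment: open, tapered, outer diameter 72 mm at the foot and 86 mm at the rim, 42 mm high, wall 3 mm, floor 5 mm thick; 0.16 kg. Origin at the centre of its underside, z up.
- mid_cup: Loose steel cup standing on one of the mats (left or right): outer diameter 50 mm at the foot and 62 mm at the rim, 60 mm high, wall 3 mm, floor 5 mm; about 0.1 kg. Origin at the centre of its underside. Nested in the copper cup its rim stands 23 mm above the copper rim.
- small_cup: Loose blue ceramic cup standing on the other mat: outer diameter 34 mm at the foot and 44 mm at the rim, 72 mm high, wall 3 mm, floor 5 mm; about 0.06 kg. Origin at the centre of its underside. Nested in the steel cup its rim stands 17 mm above the steel rim; the nested stack stays 7 mm below the cover.
- tea_tin: Bystander on the left mat beside the cup: round white and navy tin, diameter 53, height 70 mm. Origin at underside centre, as for all bystanders.
- praline_box: Bystander on the left mat: red box 46 x 46 x 62 mm high.
- candy_jar: Bystander on the right mat: round amber jar, diameter 52, height 78 mm.
- green_carton: Bystander on the right mat: green carton 44 x 50 x 66 mm high.
- shelf_tin: Bystander standing on the clear shelf: white tin 60 x 60 x 85 mm high.
- gift_box: Bystander lying on the counter at the back left: brown box 70 x 100 x 30 mm high.
- left_mat: Fixed cork mat on the robot's left (+y), 230 x 90 mm, 3 mm thick; a cup near its middle, bystanders about 85 mm to either side along its x. Origin under its centre.
- right_mat: The same on the robot's right (-y).

How it is judged:
On the way, in this order (a step that is already met when the one before it is completed fails the run):
1. the cover is pushed right back to its stop (open at least 124 of 130 mm) (value of joint cover above 0.124 m), for 0.2 s.
2. the steel cup stands nested in the copper cup in the compartment, and the blue cup in the steel one (horizontal distance between mid_cup and big_cup below 0.012 m and z of mid_cup in the frame of big_cup between 0.001 and 0.012 m and angle between each of mid_cup, small_cup's own z axis and vertical below 0.15 rad and horizontal distance between small_cup and mid_cup below 0.01 m and z of small_cup in the frame of mid_cup between 0.001 and 0.012 m and x of big_cup in the frame of caddy between -0.067 and 0.067 m and y of big_cup in the frame of caddy between -0.075 and 0.075 m and z of big_cup in the frame of caddy below 0.022 m and angle between big_cup's own z axis and vertical below 0.12 rad), for 0.2 s.
At the end, for the whole second after the job is handed in: Cover within 5 mm of shut; copper cup upright on the compartment floor; steel cup seated in it (axes within 12 mm, underside 1 to 12 mm above the copper cup's), blue cup likewise in the steel one (within 10 mm), both within 0.15 rad of upright (copper 0.12); all at rest (all of step 2 and value of joint cover below 0.005 m and linear speed of each of big_cup, mid_cup, small_cup below 0.02 m/s); the robot touches nothing.
It fails at once if another article on the counter or the shelf is moved more than 30 mm or tipped over (distance of any of tea_tin, praline_box, candy_jar, green_carton, shelf_tin, gift_box from where it was at the start of the episode above 0.03 m or angle between any of tea_tin, praline_box, candy_jar, green_carton, shelf_tin, gift_box's own z axis and vertical above 0.5 rad).
It fails at once if the shelf is knocked or leaned on (robot presses on it with more than 12 N) (contact force between any of the arm, the fingers and glass_shelf above 12 N).
It fails at once if a cup is dropped into the nest (faster than 0.45 m/s 15 to 80 mm above its seat) ((horizontal distance between mid_cup and big_cup below 0.04 m and z of mid_cup in the frame of big_cup between 0.015 and 0.08 m and linear speed of mid_cup above 0.45 m/s) or (horizontal distance between small_cup and mid_cup below 0.04 m and z of small_cup in the frame of mid_cup between 0.015 and 0.08 m and linear speed of small_cup above 0.45 m/s)).
It also fails if it takes over 72 s, if anything falls off the work surface, if the arm or the gripper's body presses on something with over 40 N, if the wrist force passes 120 N, or if a joint passes its speed limit or range.

## Working session

There is one attempt and no reset: what is moved stays moved. The work goes in short steps, Python scripts to look and compute and a shell command to move; the robot and the scene stay as the last step left them, time stands still between calls to the robot, and variables do not carry over. Pictures are saved under pics/ and viewed, at most 10 in all, crops included, and the job is handed in when it is done.

```bash
mkdir -p pics; ls; python3 - <<'E'
from workcell import get_obs, imaging
import cv2,numpy as np
o=get_obs(); print(o)
for n in ["scene","side","wrist"]:
    p,d=imaging.camera(n); c=imaging.calibration(n)
    cv2.imwrite(f"pics/{n}0.png",p[:,:,::-1]); np.savez(f"{n}0.npz",p=p,d=d,**c)
    print(n,c['mtx'].tolist(),(-c['R'].T@c['t']).round(3),c['R'][2].round(2))
E
```

```text
pics
{'clock': 0.0, 'joint_pos': array([-1.22899631e+00,  2.41419872e-01,  3.68726115e-03,  1.33522702e+00,
       -8.07627627e-06,  1.57080881e+00]), 'joint_vel': array([-0.00096137,  0.00060025,  0.00032771,  0.00104907, -0.00114025,
        0.00112788]), 'tau': array([ 2.54849938e-04, -3.72315753e+01,  2.52408546e+01,  1.67964748e-02,
        3.31274975e-05, -7.19216739e-07]), 'eef_pos': array([ 0.16736771, -0.47045397,  0.23039544]), 'tool_rot': array([ 9.85432587e-01,  1.70063066e-01, -1.87941504e-04, -1.06520511e-03]), 'ft_force': array([-0.19773541,  0.41628191,  0.32969962]), 'ft_torque': array([-0.00486073, -0.00354603,  0.05349776]), 'grasp_force': 0.0, 'grip_width': 0.08565730465362806}
scene [[486.23916826434737, 0.0, 276.22508680200553], [0.0, 486.23916826434737, 211.0998651161537], [0.0, 0.0, 1.0]] [ 1.258 -0.521  1.152] [-0.52  0.42 -0.74]
side [[379.3701006649963, 0.0, 278.0244505347085], [0.0, 379.3701006649963, 209.37794734167122], [0.0, 0.0, 1.0]] [0.106 0.533 0.773] [ 0.49 -0.57 -0.66]
wrist [[332.3789526123717, 0.0, 278.943203451704], [0.0, 332.3789526123717, 210.96254803303293], [0.0, 0.0, 1.0]] [ 0.234 -0.446  0.372] [-0.26 -0.09 -0.96]
```

View pics/scene0.png

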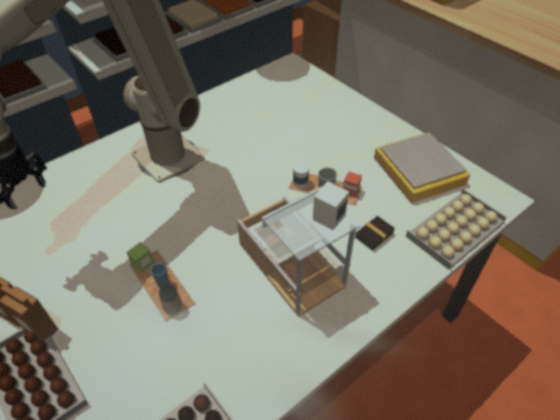

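View pics/side0.png

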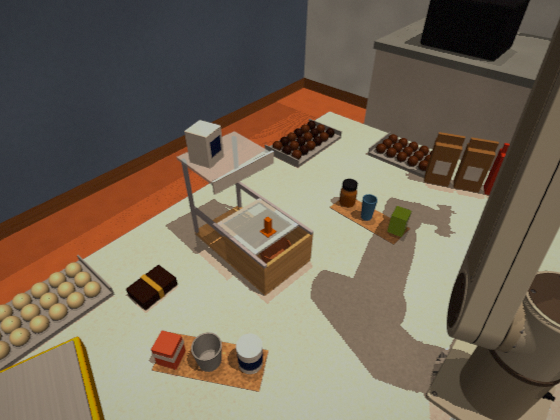

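The scene view shows the caddy at about (300,250). In the side view the tab is at (268,226), the steel cup at (207,352) on the left mat, and the blue cup at (368,207) on the right mat. I'll enlarge the side view around the caddy and take rough positions.

```bash
cat > h.py <<'E'
import numpy as np,cv2
def load(n):
    z=np.load(n+".npz"); return z
def ray(c,u,v,z):
    d=c['R'].T@np.linalg.solve(c['mtx'],np.array([u,v,1.])); o=-c['R'].T@c['t']
    return o+d*(z-o[2])/d[2]
def cloud(c):
    d=c['d']; v,u=np.mgrid[:d.shape[0],:d.shape[1]]
    P=np.stack([u,v,np.ones_like(u)],-1)@np.linalg.inv(c['mtx']).T*d[...,None]
    return (P-c['t'])@c['R']
E
python3 - <<'E'
from h import *
c=load("side0"); p=c['p']
cv2.imwrite("pics/sc.png",cv2.resize(p[140:300,170:330,::-1],None,fx=3.7,fy=3.7,interpolation=cv2.INTER_CUBIC))
hsv=cv2.cvtColor(p,cv2.COLOR_RGB2HSV); W=cloud(c)
for n,uv in dict(tab=(268,219),steel=(207,352),tin=(249,346),red=(168,343),blue=(369,199),jar=(349,187),green=(400,214),gift=(152,286),shelftin=(204,130)).items():
    print(n,W[uv[1],uv[0]].round(3))
print(ray(c,268,219,.155),ray(c,208,340,.063),ray(c,369,199,.075))
E
```

```text
tab [0.565 0.034 0.153]
steel [0.49  0.317 0.006]
tin [0.403 0.272 0.072]
red [0.536 0.372 0.063]
blue [ 0.469 -0.305  0.058]
jar [ 0.533 -0.292  0.078]
green [ 0.363 -0.291  0.07 ]
gift [0.709 0.297 0.027]
shelftin [0.725 0.067 0.35 ]
[0.56408312 0.03541004 0.155     ] [0.47959019 0.31392523 0.063     ] [ 0.46033759 -0.28594349  0.075     ]
```

View pics/sc.png

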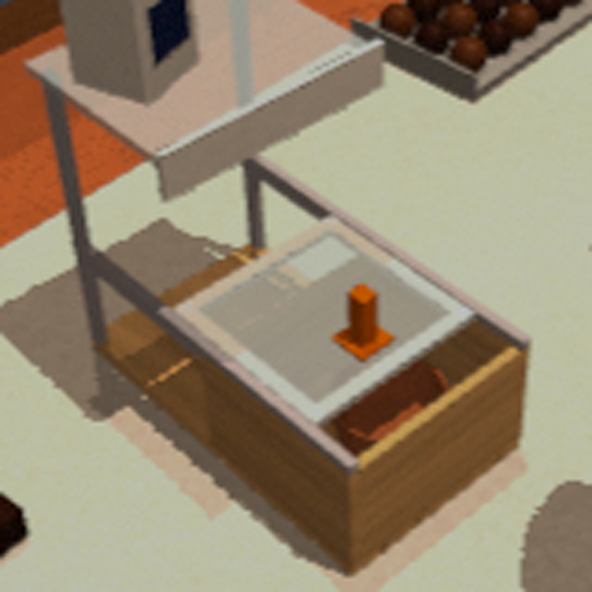

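```bash
python3 - <<'E'
from h import *
c=load("side0")
f=lambda a,b,z:ray(c,a/3.7+170-.37,b/3.7+140-.37,z)[:2]
L=f(353,466,.112);R=f(528,344,.112); l=f(160,157,.272); r=f(384,42,.272); tab=f(362,291,.155); bl=f(350,575,0); br=f(522,440,0)
for a,b in((L,R),(l,r),(bl,br)):
    d=a-b; print(a.round(4),b.round(4),np.linalg.norm(d).round(4),'yaw',np.arctan2(-d[0],d[1]).round(3),((a+b)/2).round(4))
print('tab',tab)
E
```

```text
[0.4963 0.1216] [ 0.4796 -0.0345] 0.157 yaw -0.106 [0.4879 0.0435]
[0.6485 0.12  ] [ 0.6324 -0.0623] 0.1831 yaw -0.088 [0.6405 0.0288]
[0.5001 0.1231] [ 0.486  -0.0477] 0.1714 yaw -0.083 [0.493  0.0377]
tab [0.5667795  0.03433631]
```

```bash
cat >> h.py <<'E'
from scipy.spatial.transform import Rotation as Rn
YAW=-.088; ORG=np.array([.564,.035,0])
Rc=Rn.from_euler('z',YAW)
def cad(x,y,z): return ORG+Rc.apply([x,y,z])
def pose(yawx,lean=0):  # tool x heading (world yaw) pointing down; lean about caddy y so fingers point +x
    r=Rn.from_euler('z',yawx)*Rn.from_euler('x',np.pi)
    return Rc*Rn.from_euler('y',-lean)*Rc.inv()*r
def delta(pos,rot):
    from workcell import get_obs
    o=get_obs(); r0=Rn.from_quat(o['tool_rot'])
    print('t %.2f'%o['clock'],'q',o['joint_pos'].round(2),'at',o['eef_pos'].round(4))
    v=(r0.inv()*rot).as_rotvec(); s=r0.inv().apply(np.array(pos)-o['eef_pos'])
    print('row',v.round(3),s.round(4),'rows',max(np.linalg.norm(v)/.188,np.linalg.norm(s)/.0625).round(1))
E
python3 -c "
from h import *
delta([.40,.045,.35],pose(np.pi+YAW-.0))
delta(cad(-45,0,250)/[1,1,1] if 0 else cad(-.10,0,.25),pose(np.pi+YAW,np.radians(43)))"
```

```text
t 0.15 q [-1.23  0.24  0.    1.34 -0.    1.57] at [ 0.1674 -0.4706  0.2306]
row [-0.000e+00 -2.000e-03 -2.712e+00] [ 0.3919 -0.4081 -0.1187] rows 14.4
t 0.15 q [-1.23  0.24  0.    1.34 -0.    1.57] at [ 0.1674 -0.4706  0.2306]
row [-1.002 -0.221 -2.543] [ 0.4522 -0.3852 -0.0188] rows 14.6
```

```bash
python3 -m jog '[[0,0,-0.1,0,0,-0.06,0],[0,0,-0.3,0.02,-0.02,-0.11,0],[0,0,-0.5,0.07,-0.07,-0.119,0],[0,0,-0.7,0.11,-0.115,-0.119,0],[0,0,-0.88,0.15,-0.16,-0.119,0],[0,0,-1.06,0.19,-0.2,-0.119,0],[0,0,-1.24,0.23,-0.24,-0.119,0],[0,0,-1.42,0.27,-0.28,-0.119,0],[0,0,-1.6,0.31,-0.32,-0.119,0],[0,0,-1.78,0.35,-0.365,-0.119,0]]'
python3 -c "
from h import *
delta([.40,.045,.35],pose(np.pi+YAW))"
```

```text
clock: 1.4
eef_pos: [0.3754, -0.0081, 0.3502]
tool_rot: [0.486, 0.874, -0.0, 0.0]
ft_force: [1.6, -0.4, 0.2]
grip_width: -0.0001
grasp_force: 0.0
t 1.40 q [-0.02 -0.03  0.    1.6  -0.    0.99] at [ 0.3754 -0.0081  0.3502]
row [-0.     0.001 -0.926] [0.0321 0.0489 0.0002] rows 4.9
```

```bash
python3 -m jog '[[0,0,-0.18,0.01,0.01,0,0],[0,0,-0.36,0.02,0.03,0,0],[0,0,-0.55,0.03,0.049,0,0],[0,0,-0.74,0.032,0.049,0,0],[0,0,-0.926,0.032,0.049,0,0],[0,0,-0.926,0.032,0.049,0,0]]'
python3 - <<'E'
from h import *
from workcell import imaging
c=imaging.calibration("wrist"); p,d=imaging.camera("wrist")
np.savez("w1.npz",p=p,d=d,**c); cv2.imwrite("pics/w1.png",p[:,:,::-1])
L=pose(np.pi+YAW,np.radians(43))
delta(cad(-.08,0,.21),L)
E
```

```text
clock: 2.15
eef_pos: [0.3998, 0.0431, 0.35]
tool_rot: [0.048, 0.999, -0.0, -0.0]
ft_force: [-0.4, 1.0, 0.6]
grip_width: 0.0001
grasp_force: 0.0
t 2.20 q [0.11 0.02 0.06 1.6  0.   0.2 ] at [0.3998 0.0431 0.3501]
row [-0.003 -0.751 -0.008] [-0.0842  0.0071  0.1401] rows 4.0
```

View pics/w1.png

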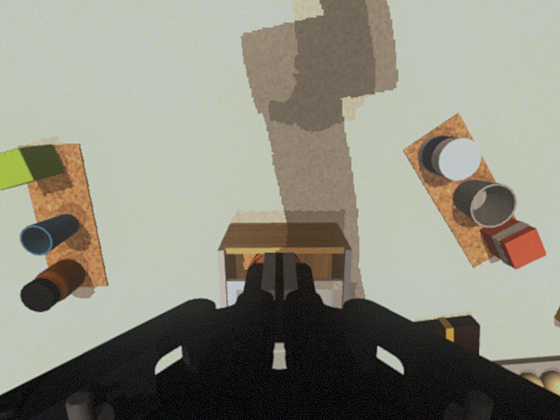

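The wrist view shows the blue rim at about (37,238), the steel rim at (491,204), and the caddy front between (220,250) and (350,250). The camera is on the robot side. I'll locate the cups and start the lean.

```bash
python3 -m jog '[[0,-0.18,0,-0.02,0.002,0.03,0],[0,-0.36,0,-0.04,0.004,0.065,0],[0,-0.55,0,-0.06,0.006,0.1,0],[0,-0.75,0,-0.084,0.007,0.14,0],[0,-0.75,0,-0.084,0.007,0.14,0]]'
python3 - <<'E'
from h import *
c=load("w1"); W=cloud(c)
for n,(u,v,z) in dict(blue=(37,238,.075),steel=(491,204,.063),tin=(459,158,.073),red=(526,244,.065),green=(20,166,.069),jar=(40,293,.081)).items():
    print(n,ray(c,u,v,z).round(4),W[v,u].round(4))
for n,m in dict(steel=(abs(W[...,2]-.062)<.004)&(W[...,1]>.25)&(W[...,0]>.42)&(W[...,0]<.52)&(W[...,1]<.345), blue=(abs(W[...,2]-.073)<.004)&(W[...,1]<-.22)&(W[...,0]>.41)&(W[...,0]<.49)).items():
    q=W[m]; pt=np.argwhere(m)[:,::-1].astype(np.float32); (cx,cy),r=cv2.minEnclosingCircle(q[:,:2].astype(np.float32)); print(n,len(q),(cx,cy),r,cv2.fitEllipse(cv2.convexHull(pt.astype(np.int32))))
hsv=cv2.cvtColor(c['p'],cv2.COLOR_RGB2HSV)
# runner ends / front wall
m=(abs(W[...,2]-.108)<.006)&(abs(W[...,1]-.035)<.12)&(W[...,0]<.6)
pt=W[m]; print(len(pt)); v,u=np.nonzero(m)
for a in range(215,360,15):
    k=(u>=a)&(u<a+15)
    if k.any(): print(a,pt[k][:,0].min().round(4),pt[k][:,1].mean().round(4), v[k].min())
delta(cad(-.03,0,.135),pose(np.pi+YAW,np.radians(43)))
E
```

```text
clock: 2.82
eef_pos: [0.4839, 0.0418, 0.2093]
tool_rot: [0.045, 0.929, -0.017, 0.367]
ft_force: [1.0, 0.2, -0.9]
grip_width: 0.0002
grasp_force: 0.0
blue [ 0.4554 -0.2845  0.075 ] [ 0.4627 -0.3043  0.0504]
steel [0.4696 0.3227 0.063 ] [0.4821 0.3472 0.0243]
tin [0.4021 0.2717 0.073 ] [0.4022 0.2719 0.0725]
red [0.5311 0.3739 0.065 ] [0.5317 0.3749 0.0637]
green [ 0.3598 -0.2822  0.069 ] [ 0.36   -0.2837  0.0672]
jar [ 0.533  -0.2993  0.081 ] [ 0.533  -0.2994  0.0809]
steel 312 (0.4597272574901581, 0.2967570424079895) 0.05943068116903305 ((476.5289611816406, 195.169921875), (51.51372146606445, 84.55054473876953), 117.7809066772461)
blue 339 (0.45787063241004944, -0.28914588689804077) 0.022775590419769287 ((36.18096923828125, 238.97438049316406), (29.455286026000977, 35.41563415527344), 113.02056884765625)
2479
215 0.4805 -0.0376 247
230 0.4821 -0.0223 247
245 0.4838 0.0027 247
260 0.4854 0.0211 246
275 0.487 0.0403 247
290 0.489 0.0592 247
305 0.4904 0.0787 246
320 0.4923 0.0938 246
335 0.4937 0.1133 246
350 0.495 0.1237 247
t 2.83 q [ 0.22 -0.23 -0.83  0.24 -0.21  0.23] at [0.4839 0.0418 0.2093]
row [-0.004  0.003 -0.008] [0.0141 0.0005 0.0887] rows 1.4
```

```bash
sed -i 's/ORG=np.array.*/ORG=np.array([.563,.036,0])/' h.py; python3 -m jog '[[0,0,-0.008,0.007,0.001,0.044,0],[0,0,-0.008,0.014,0.001,0.088,0],[0,0,-0.008,0.014,0.001,0.088,0]]'; python3 -m jog '[[0,0,0,-0.015,0,0.014,0],[0,0,0,-0.029,0,0.027,0],[0,0,0,-0.044,0,0.041,0],[0,0,0,-0.058,0,0.055,0],[0,0,0,-0.066,0,0.061,0]]'
python3 -c "
from h import *
from workcell import get_obs
o=get_obs(); print(Rc.inv().apply(o['eef_pos']-ORG).round(4),o['ft_force'])
delta(cad(.078,0,.135),pose(np.pi+YAW,np.radians(43)))"
```

```text
clock: 3.2
eef_pos: [0.5321, 0.0377, 0.1313]
tool_rot: [0.041, 0.931, -0.019, 0.361]
ft_force: [-0.9, -1.3, -0.6]
grip_width: 0.0003
grasp_force: 0.0
clock: 3.82
eef_pos: [0.6227, 0.0304, 0.137]
tool_rot: [0.041, 0.93, -0.018, 0.365]
ft_force: [-2.5, 1.1, -2.7]
grip_width: 0.0005
grasp_force: 1.4
[ 0.06   -0.0003  0.137 ] [-2.52694332  1.1191029  -2.6969888 ]
t 3.83 q [ 0.12  0.18 -0.68 -0.03 -0.14  0.15] at [0.6227 0.0304 0.137 ]
row [-0.004 -0.002  0.002] [-0.0118  0.0003  0.0138] rows 0.3
```

Pushing on in small steps until the stop.

```bash
python3 -m jog '[[0,0,0,-0.005,0,0.006,0],[0,0,0,-0.01,0,0.01,0],[0,0,0,-0.013,0,0.013,0],[0,0,0,-0.013,0,0.013,0]]'
python3 -m jog '[[0,0,0,-0.003,0,0.003,0],[0,0,0,-0.003,0,0.003,0]]'
python3 -m jog '[[0,0,0,-0.002,0,0.002,0],[0,0,0,-0.002,0,0.002,0]]'
```

```text
clock: 4.32
eef_pos: [0.6398, 0.0289, 0.1366]
tool_rot: [0.04, 0.93, -0.019, 0.365]
ft_force: [-20.2, 0.8, 14.3]
grip_width: -0.0001
grasp_force: 10.4
clock: 4.58
eef_pos: [0.6403, 0.0289, 0.1362]
tool_rot: [0.039, 0.931, -0.019, 0.364]
ft_force: [-50.1, 2.1, 35.1]
grip_width: 0.0003
grasp_force: 24.9
clock: 4.82
eef_pos: [0.6406, 0.0288, 0.136]
tool_rot: [0.039, 0.931, -0.019, 0.362]
ft_force: [-68.8, 3.4, 50.1]
grip_width: -0.0002
grasp_force: 34.7
```

```bash
python3 -m jog '[[0,0,0,0.012,0,-0.02,0],[0,0,0,0.012,0,-0.07,0.085],[0,0,0,0.012,0,-0.12,0.085],[0,0.18,0,0.012,0,-0.16,0.085],[0,0.36,0,0.012,0,-0.2,0.085],[0,0.55,0,0.012,0,-0.22,0.085],[0,0.74,0,0.012,0,-0.22,0.085]]'
python3 -c "
from h import *
delta([.47,.20,.33],pose(3.81))"
```

```text
clock: 5.7
eef_pos: [0.4912, 0.0439, 0.2937]
tool_rot: [0.043, 0.996, -0.005, 0.077]
ft_force: [0.7, 0.8, 0.1]
grip_width: 0.085
grasp_force: 0.0
t 5.70 q [ 0.11  0.09 -0.03  1.3  -0.03  0.19] at [0.4912 0.0439 0.2937]
row [-0.061  0.147 -0.753] [ 0.0286  0.1536 -0.0417] rows 4.1
```

```bash
python3 -m jog '[[0,0,0,0,0,0,0.085],[0,0,0,0,0,0,0.085]]'
python3 -c "
from h import *
delta([.47,.20,.33],pose(3.81))"
```

```text
clock: 5.95
eef_pos: [0.4909, 0.0432, 0.2878]
tool_rot: [0.043, 0.996, -0.006, 0.076]
ft_force: [-1.1, -0.2, -1.5]
grip_width: 0.0851
grasp_force: 0.0
t 5.95 q [ 0.11  0.09 -0.04  1.29 -0.04  0.19] at [0.4909 0.0432 0.2878]
row [-0.063  0.144 -0.754] [ 0.0276  0.1542 -0.0478] rows 4.1
```

```bash
python3 -m jog '[[-0.01,0.04,-0.18,0.007,0.04,-0.02,0.085],[-0.03,0.08,-0.36,0.014,0.09,-0.048,0.085],[-0.05,0.12,-0.54,0.028,0.13,-0.048,0.085],[-0.063,0.144,-0.7,0.028,0.154,-0.048,0.085],[-0.063,0.144,-0.754,0.028,0.154,-0.048,0.085],[-0.063,0.144,-0.754,0.028,0.154,-0.048,0.085]]'
python3 - <<'E'
from h import *
from workcell import imaging
ims=[]
for n in("wrist","side"):
    c=imaging.calibration(n); p,d=imaging.camera(n); np.savez(n+"2.npz",p=p,d=d,**c)
    ims.append(p[:,:,::-1])
ims[1]=cv2.resize(ims[1][150:290,180:330],None,fx=3,fy=3)
h=np.zeros((420,450,3),np.uint8);h[:]=ims[1]
cv2.imwrite("pics/w2.png",ims[0]);cv2.imwrite("pics/s2.png",h)
c=load("wrist2");W=cloud(c); C=Rc.inv().apply((W-ORG).reshape(-1,3)).reshape(W.shape)
m=(C[...,2]>.045)&(C[...,2]<.066)&(abs(C[...,0])<.064)&(abs(C[...,1])<.072)
print(m.sum()); q=C[m]; 
if len(q): print(q.min(0),q.max(0))
for n in("side2",):
    c=load(n);W=cloud(c); C=Rc.inv().apply((W-ORG).reshape(-1,3)).reshape(W.shape)
    m=(C[...,2]>.05)&(C[...,2]<.064)&(abs(C[...,0])<.064)&(abs(C[...,1])<.072); print(m.sum()); q=C[m]
    if len(q): print(q.min(0),q.max(0))
delta([.47,.323,.037],pose(3.81))
E
```

```text
clock: 6.7
eef_pos: [0.4683, 0.2001, 0.331]
tool_rot: [-0.328, 0.945, 0.0, -0.0]
ft_force: [0.7, -0.6, -0.0]
grip_width: 0.0852
grasp_force: 0.0
1115
[-0.05254491 -0.0548169   0.04501581] [0.03211259 0.03026762 0.05894176]
157
[-0.0350699  -0.05505987  0.05002769] [0.03297038 0.02867952 0.06049687]
t 6.80 q [ 0.4   0.24  0.26  1.59  0.   -0.27] at [0.4686 0.1995 0.3313]
row [ 0.001 -0.    -0.001] [-0.0777  0.0958  0.2943] rows 5.1
```

View pics/w2.png

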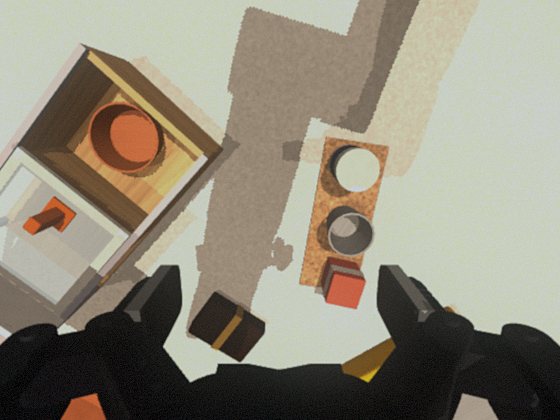

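View pics/s2.png

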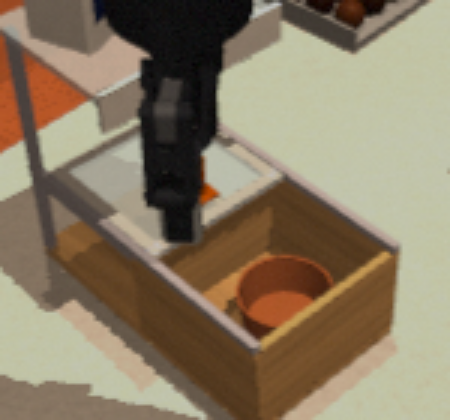

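The wrist view shows the open compartment with the copper cup at (125,137), the steel rim at (352,234) and the tab at (45,215). The side view confirms that the copper cup is upright. Next I'll fit the ellipses.

```bash
python3 - <<'E'
from h import *
c=load("wrist2");W=cloud(c);p=c['p']; inv=lambda q:Rc.inv().apply(q-ORG)
hsv=cv2.cvtColor(p,cv2.COLOR_RGB2HSV); print(hsv[137,125],hsv[220,35],hsv[240,340],hsv[218,340])
m=((hsv[...,0]<14)&(hsv[...,1]>130)&(hsv[...,2]>60)).astype(np.uint8)
m[:,:75]=0;m[:,180:]=0;m[:90]=0;m[190:]=0
k=max(cv2.findContours(m,0,1)[0],key=cv2.contourArea);e=cv2.fitEllipse(cv2.convexHull(k)); print('cop',e,inv(ray(c,*e[0],.058)))
C=inv(W.reshape(-1,3)).reshape(W.shape)
q=C[(abs(C[...,2]-.057)<.003)&(abs(C[...,0]+.01)<.055)&(abs(C[...,1]+.012)<.055)]; 
A=np.c_[2*q[:,:2],np.ones(len(q))]; s=np.linalg.lstsq(A,(q[:,:2]**2).sum(1),rcond=None)[0]; print('circ',s[:2],np.sqrt(s[2]+s[0]**2+s[1]**2),len(q))
q=C[(C[...,2]>.15)&(C[...,2]<.16)&(abs(C[...,0]-.09)<.03)&(abs(C[...,1])<.03)]; print('tab',q.mean(0),len(q),q.min(0),q.max(0))
q=W[(abs(W[...,2]-.062)<.003)&(np.hypot(W[...,0]-.47,W[...,1]-.323)<.036)]
A=np.c_[2*q[:,:2],np.ones(len(q))]; s=np.linalg.lstsq(A,(q[:,:2]**2).sum(1),rcond=None)[0]; print('steel',s[:2],np.sqrt(s[2]+s[0]**2+s[1]**2),len(q))
print(ray(c,352,234,.063))
delta([*s[:2],.16],pose(3.81))
E
```

```text
[ 10 170 196] [ 10 188 148] [ 17  46 100] [ 15  48 169]
cop ((124.30335998535156, 136.7012481689453), (68.37102508544922, 78.0406265258789), 121.80855560302734) [-0.01268314 -0.01094559  0.058     ]
circ [-0.01036518 -0.01215249] 0.040974786776002796 638
tab [0.08884377 0.00035791 0.15326621] 231 [ 0.08112495 -0.00754428  0.15028816] [0.09792775 0.00724569 0.1556575 ]
steel [0.47223557 0.32490171] 0.02900345725137023 366
[0.47053949 0.32613714 0.063     ]
t 6.80 q [ 0.4   0.24  0.26  1.59  0.   -0.27] at [0.4686 0.1995 0.3313]
row [ 0.001 -0.    -0.001] [-0.0806  0.096   0.1713] rows 3.4
```

```bash
python3 -m jog '[[0,0,0,-0.03,0.036,0.03,0.085],[0,0,0,-0.06,0.072,0.06,0.085],[0,0,0,-0.08,0.096,0.11,0.085],[0,0,0,-0.08,0.096,0.16,0.085],[0,0,0,-0.08,0.096,0.21,0.085],[0,0,0,-0.08,0.096,0.25,0.085],[0,0,0,-0.08,0.096,0.28,0.085],[0,0,0,-0.08,0.096,0.294,0.085],[0,0,0,-0.08,0.096,0.294,0.085]]'
python3 -c "
from h import *
delta([.471,.325,.037],pose(3.81))"
```

```text
clock: 7.92
eef_pos: [0.4717, 0.3241, 0.0367]
tool_rot: [-0.328, 0.945, 0.0, -0.002]
ft_force: [0.5, -0.5, 1.0]
grip_width: 0.085
grasp_force: 0.0
t 7.92 q [ 0.6   0.54 -0.09  0.95  0.   -0.07] at [0.4717 0.3241 0.0367]
row [ 0.001 -0.003 -0.001] [-0.      0.0011 -0.0003] rows 0.0
```

```bash
python3 -m jog '[[0,0,0,0,0.001,0,0.03],[0,0,0,0,0.001,0,0.03],[0,0,0,0,0.001,0,0.03],[0,0,0,0,0.001,0,0.03],[0,0,0,0,0.001,0,0.03],[0,0,0,0,0.001,-0.02,0.03],[0,0,0,0,0.001,-0.06,0.03],[0,0,0,0,0.001,-0.11,0.03],[0,0,0,0,0.001,-0.17,0.03],[0,0,0,0,0.001,-0.2,0.03]]'
python3 - <<'E'
from h import *
from workcell import imaging
p,d=imaging.camera("side");c=imaging.calibration("side");np.savez("side3.npz",p=p,d=d,**c)
cv2.imwrite("pics/s3.png",p[:,:,::-1])
delta(cad(-.0115,-.0115,.24),pose(np.pi+YAW))
E
```

```text
clock: 9.18
eef_pos: [0.4731, 0.3265, 0.2422]
tool_rot: [-0.328, 0.945, 0.001, 0.003]
ft_force: [1.0, -0.0, -1.6]
grip_width: 0.0583
grasp_force: 64.7
t 9.22 q [ 0.6   0.38  0.24  1.42  0.   -0.07] at [0.4742 0.3272 0.2455]
row [0.005 0.01  0.756] [ 0.1271 -0.284   0.004 ] rows 5.0
```

View pics/s3.png

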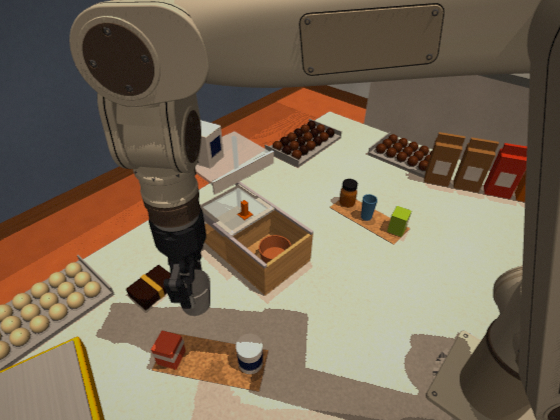

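The steel cup is held upright (190,292), and the neighbours on the mat haven't moved. Carrying it over the nest.

```bash
python3 -m jog '[[0,0,0.06,0.01,-0.02,0,0.03],[0,0,0.18,0.03,-0.06,0,0.03],[0,0,0.32,0.05,-0.11,0,0.03],[0,0,0.46,0.08,-0.16,0,0.03],[0,0,0.6,0.1,-0.21,0,0.03],[0,0,0.7,0.12,-0.25,0,0.03],[0,0,0.756,0.127,-0.275,0,0.03],[0.004,0.005,0.756,0.127,-0.284,0.004,0.03],[0.004,0.005,0.756,0.127,-0.284,0.004,0.03],[0.004,0.005,0.756,0.127,-0.284,0.004,0.03]]'
python3 - <<'E'
from h import *
from workcell import imaging
p,d=imaging.camera("scene");c=imaging.calibration("scene");np.savez("scene3.npz",p=p,d=d,**c)
delta(cad(-.0115,-.0115,.056),pose(np.pi+YAW))
W=cloud(c); q=W[(W[...,2]>.19)&(W[...,2]<.3)&(np.hypot(W[...,0]-.55,W[...,1]-.026)<.05)]
print(len(q), q[:,2].min() if len(q) else 0)
p,d=imaging.camera("side");c=imaging.calibration("side");W=cloud(c); q=W[(W[...,2]>.15)&(W[...,2]<.3)&(np.hypot(W[...,0]-.55,W[...,1]-.026)<.035)]
print(len(q), np.sort(q[:,2])[:8].round(4)); q=q[q[:,2]<.225]; print(q.mean(0),q.min(0),q.max(0))
E
```

```text
clock: 10.48
eef_pos: [0.5476, 0.0248, 0.2322]
tool_rot: [0.043, 0.999, -0.003, -0.004]
ft_force: [0.6, 0.0, -0.6]
grip_width: 0.0584
grasp_force: 64.7
t 10.53 q [ 0.05  0.34  0.15  1.38 -0.    0.13] at [0.5477 0.0249 0.2325]
row [-0.006 -0.006  0.002] [-0.0038  0.0018  0.1765] rows 2.8Traceback (most recent call last):
  File "<stdin>", line 5, in <module>
  File "h.py", line 8, in cloud
    d=c['d']; v,u=np.mgrid[:d.shape[0],:d.shape[1]]
      ~^^^^^
KeyError: 'd'
```

```bash
python3 -m jog '[[0,0,0,-0.004,0.002,0.02,0.03],[-0.006,-0.006,0,-0.004,0.002,0.05,0.03],[-0.006,-0.006,0,-0.004,0.002,0.08,0.03],[-0.006,-0.006,0,-0.004,0.002,0.09,0.03],[-0.006,-0.006,0,-0.004,0.002,0.09,0.03]]'
python3 - <<'E'
from h import *
from workcell import imaging
delta(cad(-.0115,-.0115,.056),pose(np.pi+YAW))
for n in("side","scene"):
    p,d=imaging.camera(n);c=dict(imaging.calibration(n),d=d);np.savez(n+"4.npz",p=p,**c);W=cloud(c)
    C=Rc.inv().apply((W-ORG).reshape(-1,3)).reshape(W.shape)
    q=C[(C[...,2]>.1)&(C[...,2]<.155)&(np.hypot(C[...,0]+.0115,C[...,1]+.0115)<.034)]; print(n,len(q))
    if len(q): print(np.sort(q[:,2])[:6].round(4),q.min(0).round(4),q.max(0).round(4))
E
```

```text
clock: 11.15
eef_pos: [0.5515, 0.0257, 0.1427]
tool_rot: [0.043, 0.999, 0.0, -0.0]
ft_force: [-1.0, 0.0, -0.4]
grip_width: 0.0582
grasp_force: 64.7
t 11.15 q [ 0.05  0.4  -0.01  1.16  0.    0.13] at [0.5515 0.0257 0.1427]
row [ 0.    -0.     0.002] [ 0.0009 -0.0003  0.0867] rows 1.4
side 413
[0.1045 0.1051 0.1058 0.106  0.1069 0.1069] [-0.0413 -0.0397  0.1045] [0.0149 0.0188 0.155 ]
scene 105
[0.1095 0.11   0.1111 0.1124 0.1128 0.113 ] [-0.0365 -0.0368  0.1095] [0.0123 0.0186 0.1546]
```

```bash
python3 -m jog '[[0,0,0,0.001,0,0.025,0.03],[0,0,0,0.001,0,0.05,0.03],[0,0,0,0.001,0,0.07,0.03],[0,0,0,0.001,0,0.08,0.03],[0,0,0,0.001,0,0.085,0.03],[0,0,0,0.001,0,0.085,0.03]]'; python3 -m jog '[[0,0,0,0,0,0.002,0.03],[0,0,0,0,0,0.002,0.03]]'
```

```text
clock: 12.0
eef_pos: [0.5514, 0.0252, 0.0584]
tool_rot: [0.044, 0.999, 0.0, 0.001]
ft_force: [-0.7, 0.6, -1.2]
grip_width: 0.0586
grasp_force: 64.7
clock: 12.25
eef_pos: [0.5521, 0.0252, 0.0575]
tool_rot: [0.044, 0.999, 0.0, 0.002]
ft_force: [-0.5, -1.5, 5.3]
grip_width: 0.0581
grasp_force: 65.3
```

```bash
python3 -m jog '[[0,0,0,0,0,0.001,0.03],[0,0,0,0,0,0.001,0.068],[0,0,0,0,0,0.001,0.07],[0,0,0,0,0,0.001,0.07],[0,0,0,0,0,0,0.07],[0,0,0,0,0,-0.03,0.075],[0,0,0,0,0,-0.08,0.085],[0,0,0,0,0,-0.14,0.085],[0,0,0,0,0,-0.19,0.085],[0,0,0,0,0,-0.23,0.085]]'
python3 - <<'E'
from h import *
delta([.457,-.20,.33],pose(np.pi+YAW))
E
```

```text
clock: 13.5
eef_pos: [0.551, 0.0249, 0.2883]
tool_rot: [0.044, 0.999, -0.0, 0.002]
ft_force: [-0.3, 0.2, -0.6]
grip_width: 0.0852
grasp_force: 0.0
t 13.50 q [ 0.05  0.33  0.27  1.51 -0.    0.13] at [0.551  0.0249 0.2883]
row [-0.     0.003  0.   ] [ 0.0738 -0.2323 -0.0419] rows 4.0
```

```bash
python3 -m jog '[[0,0,0,0.015,-0.04,-0.02,0.085],[0,0,0,0.03,-0.09,-0.042,0.085],[0,0,0,0.05,-0.14,-0.042,0.085],[0,0,0,0.07,-0.18,-0.042,0.085],[0,0,0,0.074,-0.2,-0.042,0.085],[0,0,0,0.074,-0.2,-0.042,0.085],[0,0,0,0.074,-0.2,-0.042,0.085]]'
python3 - <<'E'
from h import *
from workcell import imaging
def circ(q):
    A=np.c_[2*q[:,:2],np.ones(len(q))]; s=np.linalg.lstsq(A,(q[:,:2]**2).sum(1),rcond=None)[0]; return s[:2].round(4),np.sqrt(s[2]+s[0]**2+s[1]**2).round(4),len(q)
sets=[]
for n in("wrist","side"):
    c=imaging.calibration(n);p,d=imaging.camera(n);c=dict(c,d=d);np.savez(n+"5.npz",p=p,**c);W=cloud(c)
    if n=="wrist": cv2.imwrite("pics/w5.png",p[:,:,::-1])
    C=Rc.inv().apply((W-ORG).reshape(-1,3)).reshape(W.shape)
    q=C[(C[...,2]>.06)&(C[...,2]<.1)&(np.hypot(C[...,0]+.0115,C[...,1]+.0115)<.04)]
    print(n,'nest top',np.percentile(q[:,2],[5,50,95,99]),'steel rim',circ(q[abs(q[:,2]-.080)<.003]))
    q=C[(abs(C[...,2]-.057)<.0025)&(abs(np.hypot(C[...,0]+.0115,C[...,1]+.0115)-.042)<.008)]; print('cop',circ(q))
    q=W[(abs(W[...,2]-.0735)<.003)&(np.hypot(W[...,0]-.457,W[...,1]+.287)<.032)]; print('blue',circ(q))
delta([.457,-.287,.05],pose(np.pi-.1))
E
```

```text
clock: 14.38
eef_pos: [0.4596, -0.1673, 0.3276]
tool_rot: [0.044, 0.999, 0.0, 0.0]
ft_force: [0.6, 0.2, 0.0]
grip_width: 0.0855
grasp_force: 0.0
wrist nest top [0.06177632 0.07446637 0.08080082 0.08134856] steel rim (array([-0.0119, -0.0124]), np.float64(0.0291), 447)
cop (array([-0.0109, -0.0128]), np.float64(0.041), 356)
blue (array([ 0.4578, -0.2886]), np.float64(0.0201), 302)
side nest top [0.06140798 0.07241259 0.08139089 0.08312035] steel rim (array([-0.011 , -0.0129]), np.float64(0.029), 88)
cop (array([-0.0094, -0.0136]), np.float64(0.041), 50)
blue (array([ 0.459 , -0.2904]), np.float64(0.0203), 53)
t 14.47 q [-0.35  0.2   0.2   1.57  0.   -0.26] at [ 0.4598 -0.1669  0.3276]
row [0.    0.    0.014] [-0.0074 -0.1201  0.2775] rows 4.8
```

View pics/w5.png

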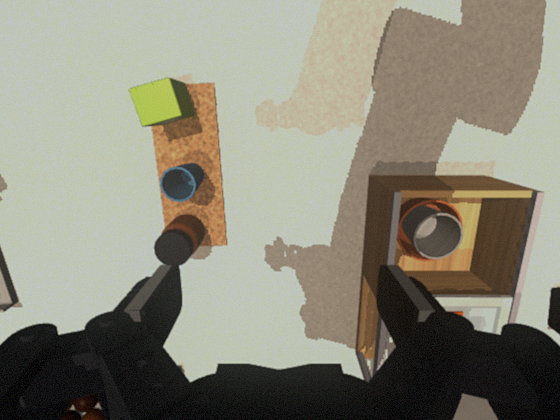

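The steel cup is nested and concentric, rim at (437,237) and z about 81 mm. The blue rim is at (180,184). Picking it up now.

```bash
python3 -m jog '[[0,0,0.014,-0.005,-0.05,0.03,0.085],[0,0,0.014,-0.0086,-0.1,0.06,0.085],[0,0,0.014,-0.0086,-0.122,0.1,0.085],[0,0,0.014,-0.0086,-0.122,0.15,0.085],[0,0,0.014,-0.0086,-0.122,0.2,0.085],[0,0,0.014,-0.0086,-0.122,0.24,0.085],[0,0,0.014,-0.0086,-0.122,0.265,0.085],[0,0,0.014,-0.0086,-0.122,0.2705,0.085],[0,0,0.014,-0.0086,-0.122,0.2705,0.085]]'
python3 -c "
from h import *
delta([.458,-.289,.057],pose(np.pi-.1))"
```

```text
clock: 15.6
eef_pos: [0.4582, -0.2895, 0.0575]
tool_rot: [0.05, 0.999, 0.0, 0.0]
ft_force: [-0.2, 0.9, 0.0]
grip_width: 0.085
grasp_force: 0.0
t 15.60 q [-0.56  0.46 -0.16  0.95  0.   -0.46] at [ 0.4582 -0.2895  0.0575]
row [ 0.     0.001 -0.   ] [0.0003 0.0005 0.0005] rows 0.0
```

```bash
python3 -m jog '[[0,0,0,0,0,0,0.02],[0,0,0,0,0,0,0.02],[0,0,0,0,0,0,0.02],[0,0,0,0,0,0,0.02],[0,0,0,0,0,0,0.02],[0,0,0,0,0,-0.02,0.02],[0,0,0,0,0,-0.06,0.02],[0,0,0,0,0,-0.11,0.02],[0,0,0,0,0,-0.17,0.02],[0,0,0,0,0,-0.2,0.02]]'
python3 - <<'E'
from h import *
from workcell import imaging
p,d=imaging.camera("side");c=dict(imaging.calibration("side"),d=d);W=cloud(c);hsv=cv2.cvtColor(p,cv2.COLOR_RGB2HSV)
m=(hsv[...,0]>95)&(hsv[...,0]<120)&(hsv[...,1]>90)&(np.hypot(W[...,0]-.458,W[...,1]+.289)<.04)&(W[...,2]>.12)
q=W[m]; print(len(q),np.percentile(q[:,2],[1,5,50,95]) if len(q) else 0)
if len(q):
    for a,b in((.2,.22),(.22,.24),(.24,.265)):
        k=q[(q[:,2]>a)&(q[:,2]<b)]; print(a,len(k),k.mean(0).round(4) if len(k) else 0)
delta(cad(-.0114,-.0126,.24),pose(np.pi+YAW))
E
```

```text
clock: 16.85
eef_pos: [0.4584, -0.2906, 0.2616]
tool_rot: [0.051, 0.999, -0.001, 0.003]
ft_force: [0.1, -0.6, -0.2]
grip_width: 0.041
grasp_force: 60.8
299 [0.210787   0.21416017 0.24686116 0.2760459 ]
0.2 37 [ 0.4551 -0.2772  0.2148]
0.22 79 [ 0.4546 -0.2767  0.2299]
0.24 108 [ 0.4534 -0.28    0.2523]
t 16.90 q [-0.57  0.31  0.18  1.43  0.   -0.46] at [ 0.4595 -0.2913  0.2648]
row [-0.005  0.011 -0.014] [-0.0582  0.3235  0.0239] rows 5.3
```

```bash
python3 -m jog '[[0,0,0,-0.005,0.02,0,0.02],[0,0,0,-0.015,0.07,0,0.02],[0,0,0,-0.025,0.13,0,0.02],[0,0,0,-0.035,0.19,0,0.02],[0,0,-0.007,-0.045,0.24,0.01,0.02],[0,0,-0.014,-0.053,0.29,0.02,0.02],[0,0,-0.014,-0.058,0.315,0.024,0.02],[0,0,-0.014,-0.058,0.3235,0.024,0.02],[0,0,-0.014,-0.058,0.3235,0.024,0.02],[0,0,-0.014,-0.058,0.3235,0.024,0.02]]'
python3 -c "
from h import *
delta(cad(-.0114,-.0126,.145),pose(np.pi+YAW))"
```

```text
clock: 18.15
eef_pos: [0.5476, 0.0251, 0.2333]
tool_rot: [0.044, 0.999, -0.0, 0.0]
ft_force: [-0.2, -0.0, -0.2]
grip_width: 0.0411
grasp_force: 60.9
t 18.15 q [ 0.05  0.34  0.14  1.37 -0.    0.13] at [0.5476 0.0251 0.2333]
row [-0.     0.    -0.001] [-0.0029 -0.0004  0.0883] rows 1.4
```

```bash
python3 -m jog '[[0,0,0,-0.003,0,0.02,0.02],[0,0,0,-0.003,0,0.05,0.02],[0,0,0,-0.003,0,0.075,0.02],[0,0,0,-0.003,0,0.087,0.02],[0,0,0,-0.003,0,0.087,0.02]]'
python3 - <<'E'
from h import *
from workcell import imaging
delta(cad(-.0114,-.0126,.082),pose(np.pi+YAW))
for n in("side","scene"):
    p,d=imaging.camera(n);c=dict(imaging.calibration(n),d=d);W=cloud(c);hsv=cv2.cvtColor(p,cv2.COLOR_RGB2HSV)
    C=Rc.inv().apply((W-ORG).reshape(-1,3)).reshape(W.shape)
    m=(hsv[...,0]>95)&(hsv[...,0]<120)&(hsv[...,1]>80)&(np.hypot(C[...,0]+.0115,C[...,1]+.0125)<.04)&(C[...,2]>.08)&(C[...,2]<.15)
    q=C[m]; print(n,len(q),np.sort(q[:,2])[:5].round(4)); k=q[q[:,2]<.125]
    if len(k): print(k.min(0).round(4),k.max(0).round(4))
E
```

```text
clock: 18.77
eef_pos: [0.5505, 0.025, 0.1459]
tool_rot: [0.044, 0.999, 0.0, -0.0]
ft_force: [0.1, -0.6, -0.4]
grip_width: 0.0411
grasp_force: 60.9
t 18.77 q [ 0.05  0.39 -0.01  1.17  0.    0.13] at [0.5505 0.025  0.1459]
row [ 0.    -0.001 -0.001] [-0.0001 -0.0006  0.0639] rows 1.0
side 245 [0.0897 0.0926 0.0927 0.0933 0.0935]
[-0.0304 -0.0144  0.0897] [-0.0037  0.0074  0.1246]
scene 0 []
```

```bash
python3 -m jog '[[0,0,0,0,0,0.02,0.02],[0,0,0,0,0,0.038,0.02],[0,0,0,0,0,0.052,0.02],[0,0,0,0,0,0.06,0.02],[0,0,0,0,0,0.062,0.02],[0,0,0,0,0,0.062,0.02]]'; python3 -m jog '[[0,0,0,0,0,0.002,0.02],[0,0,0,0,0,0.002,0.02]]'
```

```text
clock: 19.62
eef_pos: [0.5514, 0.0258, 0.0847]
tool_rot: [0.044, 0.999, 0.0, 0.001]
ft_force: [-0.1, -0.6, -1.1]
grip_width: 0.0412
grasp_force: 60.9
clock: 19.88
eef_pos: [0.5512, 0.0258, 0.0825]
tool_rot: [0.044, 0.999, 0.0, 0.001]
ft_force: [-0.7, 0.2, -0.8]
grip_width: 0.0412
grasp_force: 60.9
```

```bash
python3 -m jog '[[0,0,0,0,0,0.001,0.02],[0,0,0,0,0,0.001,0.02]]'; python3 -m jog '[[0,0,0,0,0,0.001,0.02],[0,0,0,0,0,0.001,0.02]]'
```

```text
clock: 20.12
eef_pos: [0.5514, 0.0258, 0.0819]
tool_rot: [0.044, 0.999, 0.0, 0.001]
ft_force: [-0.8, 0.2, 3.7]
grip_width: 0.041
grasp_force: 61.2
clock: 20.38
eef_pos: [0.5518, 0.0258, 0.0819]
tool_rot: [0.044, 0.999, 0.0, 0.001]
ft_force: [-2.4, 0.2, 8.5]
grip_width: 0.041
grasp_force: 61.7
```

```bash
python3 -m jog '[[0,0,0,0,0,0,0.048],[0,0,0,0,0,-0.001,0.052],[0,0,0,0,0,-0.001,0.052],[0,0,0,0,0,-0.01,0.052],[0,0,0,0,0,-0.04,0.06],[0,0,0,0,0,-0.09,0.06],[0,0,0,0,0,-0.15,0.06],[0,0,0,0.03,0,-0.19,0.06],[0,0,0,0.08,0,-0.2,0.06],[0,0,0,0.1,0,-0.2,0.06]]'
python3 - <<'E'
from h import *
from workcell import imaging
for n in("side","scene"):
    p,d=imaging.camera(n);c=dict(imaging.calibration(n),d=d);np.savez(n+"6.npz",p=p,**c);W=cloud(c);hsv=cv2.cvtColor(p,cv2.COLOR_RGB2HSV)
    C=Rc.inv().apply((W-ORG).reshape(-1,3)).reshape(W.shape)
    q=C[(np.hypot(C[...,0]+.0115,C[...,1]+.0125)<.04)&(C[...,2]>.085)&(C[...,2]<.13)]
    print(n,len(q),np.percentile(q[:,2],[50,95,99]) if len(q) else 0, q.mean(0) if len(q) else 0)
    a=(p[150:290,180:330] if n=="side" else p[150:320,210:380])[:,:,::-1]
    cv2.imwrite("pics/%s6.png"%n,cv2.resize(a,None,fx=3,fy=3))
delta(cad(-.02,0,.235),pose(np.pi+YAW,np.radians(43)))
E
```

```text
clock: 21.62
eef_pos: [0.4499, 0.0347, 0.2826]
tool_rot: [0.044, 0.999, 0.0, 0.002]
ft_force: [1.0, -1.0, -0.3]
grip_width: 0.0599
grasp_force: 0.0
side 139 [0.09411312 0.0986154  0.09942861] [-0.00953764 -0.01072445  0.09320853]
scene 36 [0.092601   0.09911085 0.10199751] [ 0.00109925 -0.02514432  0.09268119]
t 21.73 q [ 0.08  0.12 -0.01  1.44  0.    0.16] at [0.4498 0.0347 0.2818]
row [ 0.001 -0.748  0.001] [-0.0926  0.0111  0.047 ] rows 4.0
```

View pics/side6.png

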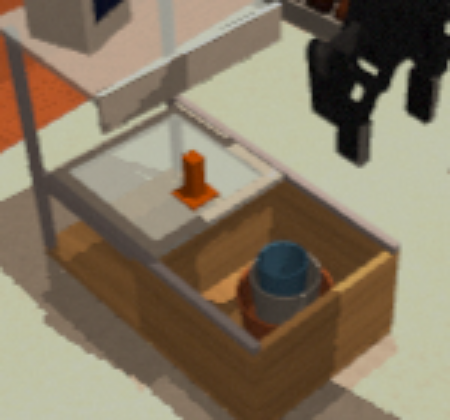

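All three cups are nested and concentric (blue rim at 283,262), rim height about 98 mm. Now a leaned approach to the tab.

```bash
python3 -m jog '[[0,-0.18,0,-0.02,0.003,0.01,0.045],[0,-0.36,0,-0.045,0.006,0.02,0.045],[0,-0.55,0,-0.07,0.009,0.035,0.045],[0,-0.73,0,-0.0926,0.011,0.047,0.045],[0,-0.768,0,-0.0926,0.011,0.047,0.045],[0,-0.768,0,-0.0926,0.011,0.047,0.045]]'
python3 -c "
from h import *
delta(cad(.0365,0,.191),pose(np.pi+YAW,.77));delta(cad(.099,0,.126),pose(np.pi+YAW,.77))"
```

```text
clock: 22.48
eef_pos: [0.5428, 0.0373, 0.2307]
tool_rot: [0.04, 0.927, -0.017, 0.372]
ft_force: [0.0, -0.5, -0.9]
grip_width: 0.0447
grasp_force: 0.0
t 22.48 q [ 0.17 -0.13 -0.7   0.25 -0.17  0.18] at [0.5428 0.0373 0.2307]
row [-0.    -0.006  0.001] [-0.0136  0.0005  0.0679] rows 1.1
t 22.48 q [ 0.17 -0.13 -0.7   0.25 -0.17  0.18] at [0.5428 0.0373 0.2307]
row [-0.    -0.006  0.001] [-0.0138  0.0005  0.1581] rows 2.5
```

```bash
python3 -m jog '[[0,-0.006,0,-0.0138,0,0.03,0.045],[0,-0.006,0,-0.0138,0,0.065,0.045],[0,-0.006,0,-0.0138,0,0.095,0.045],[0,-0.006,0,-0.0138,0,0.12,0.045],[0,-0.006,0,-0.0138,0,0.12,0.045]]'
python3 -c "
from h import *
delta(cad(.099,0,.126),pose(np.pi+YAW,.77))"
```

```text
clock: 23.1
eef_pos: [0.6392, 0.029, 0.1556]
tool_rot: [0.041, 0.925, -0.017, 0.376]
ft_force: [-0.0, 0.2, -0.5]
grip_width: 0.0449
grasp_force: 0.0
t 23.10 q [ 0.11  0.18 -0.64 -0.01 -0.14  0.14] at [0.6392 0.029  0.1556]
row [-0.     0.002 -0.   ] [0.0046 0.0003 0.0369] rows 0.6
```

```bash
python3 -m jog '[[0,0,0,0.0046,0,0.01,0.045],[0,0,0,0.0046,0,0.022,0.045],[0,0,0,0.0046,0,0.032,0.045],[0,0,0,0.0046,0,0.037,0.045],[0,0,0,0.0046,0,0.037,0.045]]'
python3 -m jog '[[0,0,0,0,0,0,0.0],[0,0,0,0,0,0,0.0],[0,0,0,0,0,0,0.0],[0,0,0,0,0,0,0.0],[0,0,0,0,0,0,0]]'
python3 -c "
from h import *
delta(cad(.099-.13,0,.126),pose(np.pi+YAW,.77))"
```

```text
clock: 23.72
eef_pos: [0.6601, 0.0273, 0.1266]
tool_rot: [0.041, 0.925, -0.016, 0.377]
ft_force: [0.3, -0.6, 0.0]
grip_width: 0.045
grasp_force: 0.0
clock: 24.35
eef_pos: [0.6598, 0.0258, 0.1275]
tool_rot: [0.042, 0.925, -0.018, 0.378]
ft_force: [-3.9, -4.1, 1.8]
grip_width: 0.0127
grasp_force: 58.8
t 24.35 q [ 0.1   0.26 -0.63 -0.09 -0.13  0.14] at [0.6598 0.0258 0.1275]
row [-0.003  0.005 -0.001] [ 0.0927  0.0013 -0.0887] rows 2.1
```

```bash
python3 -m jog '[[0,0,0,0.007,0,-0.007,0],[0,0,0,0.02,0,-0.02,0],[0,0,0,0.036,0,-0.034,0],[0,0,0,0.052,0.001,-0.049,0],[0,0,0,0.068,0.001,-0.064,0],[0,0,0,0.081,0.001,-0.077,0],[0,0,0,0.088,0.001,-0.084,0],[0,0,0,0.0915,0.001,-0.0875,0],[0,0,0,0.0915,0.001,-0.0875,0]]'
python3 -m jog '[[0,0,0,0.0015,0,-0.0015,0],[0,0,0,0.0015,0,-0.0015,0]]'
python3 -c "
from h import *
delta(cad(.099-.13,0,.126),pose(np.pi+YAW,.77))"
```

```text
clock: 25.48
eef_pos: [0.5347, 0.0371, 0.1274]
tool_rot: [0.042, 0.924, -0.019, 0.379]
ft_force: [-2.1, -8.6, 6.7]
grip_width: 0.0127
grasp_force: 60.8
clock: 25.72
eef_pos: [0.5329, 0.0372, 0.1274]
tool_rot: [0.043, 0.924, -0.019, 0.379]
ft_force: [-2.6, -7.6, 5.4]
grip_width: 0.0125
grasp_force: 60.4
t 25.73 q [ 0.18  0.05 -0.91 -0.15 -0.19  0.19] at [0.5329 0.0372 0.1274]
row [-0.005  0.009 -0.002] [0.0016 0.0014 0.0003] rows 0.1
```

```bash
python3 -m jog '[[0,0,0,0.0015,0,-0.0015,0],[0,0,0,0.0015,0,-0.0015,0]]'
python3 -m jog '[[0,0,0,0.0015,0,-0.0015,0],[0,0,0,0.0015,0,-0.0015,0]]'
python3 -m jog '[[0,0,0,0.001,0,-0.001,0],[0,0,0,0.001,0,-0.001,0]]'
```

```text
clock: 25.98
eef_pos: [0.5309, 0.0375, 0.1274]
tool_rot: [0.042, 0.924, -0.019, 0.379]
ft_force: [-0.2, -8.4, 5.2]
grip_width: 0.0131
grasp_force: 60.3
clock: 26.22
eef_pos: [0.5301, 0.0375, 0.1275]
tool_rot: [0.043, 0.924, -0.019, 0.38]
ft_force: [14.0, -9.2, -7.8]
grip_width: 0.0127
grasp_force: 61.8
clock: 26.48
eef_pos: [0.53, 0.0375, 0.1275]
tool_rot: [0.043, 0.924, -0.019, 0.38]
ft_force: [27.5, -11.7, -19.4]
grip_width: 0.0126
grasp_force: 60.5
```

```bash
python3 -m jog '[[0,0,0,-0.001,0,0.001,0.0],[0,0,0,-0.001,0,0.001,0.045],[0,0,0,-0.001,0,0.001,0.045],[0,0,0,-0.001,0,0.001,0.045],[0,0,0,-0.001,0,-0.02,0.045],[0,0,0,-0.001,0,-0.06,0.045],[0,0,0,-0.001,0,-0.1,0.045],[0,0,0,-0.001,0,-0.15,0.045],[0,0,0,-0.001,0,-0.15,0.045]]'
python3 - <<'E'
from h import *
from workcell import imaging,get_obs
for n in("side","scene"):
    p,d=imaging.camera(n);c=dict(imaging.calibration(n),d=d);np.savez(n+"7.npz",p=p,**c);W=cloud(c)
    C=Rc.inv().apply((W-ORG).reshape(-1,3)).reshape(W.shape)
    q=C[(C[...,2]>.148)&(C[...,2]<.158)&(abs(C[...,0]+.04)<.03)&(abs(C[...,1])<.02)]
    print(n,len(q),q.mean(0) if len(q) else 0)
    if n=="side": cv2.imwrite("pics/s7.png",p[:,:,::-1])
o=get_obs();print(o['eef_pos'],o['ft_force'],o['clock'])
E
```

```text
clock: 27.6
eef_pos: [0.4225, 0.0502, 0.2379]
tool_rot: [0.04, 0.923, -0.014, 0.381]
ft_force: [1.1, 0.1, -0.0]
grip_width: 0.0451
grasp_force: 0.0
side 43 [-4.11951656e-02 -7.59732899e-06  1.52921944e-01]
scene 27 [-0.03549015 -0.00102997  0.15325913]
[0.4226389  0.04964687 0.23430385] [ 0.17627092  0.65560578 -0.25546698] 27.7
```

View pics/s7.png

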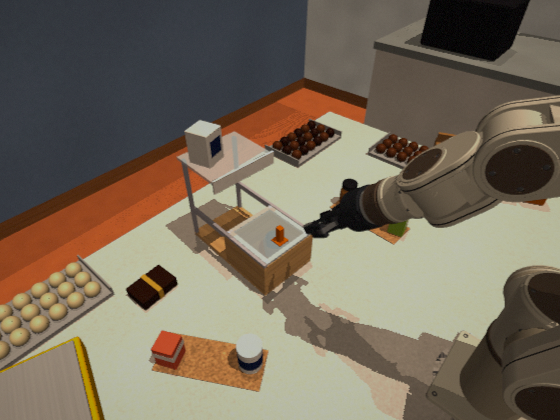

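The side view shows the cover shut with the tab at (280,234), which measures x = -0.041 in the caddy frame. The gripper is clear of it and the other goods are standing where they were.

```bash
python3 -c "
from workcell import workorder
print(workorder.job_done())"
```

```text
the job is handed in; nothing more can be done
None
```

I handed the job in at about 28 s on the robot's clock: the steel cup is nested in the copper cup and the blue cup in the steel one, the cover is pulled to its shut stop, and no bystanders or shelf goods look moved. No verdict was returned.

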